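Lay out the bottling place around the scale

TASK

Lay out the place for bottling fig syrup around the scale, left and right as seen from its display side: stand the tall bottle upright in the middle of the scale's platform with the funnel seated in its mouth, and the short bottle, which is next in line, on the bench behind the scale. Stand the stopper, cork up, on the bench to the left of the scale and the steel jug on the bench to the right of it; these three each in line with the middle of the platform and with a gap of about 4 cm to the scale's housing. Do not drop or tip over the bottles, and leave the filled jars where they are.

Things in the scene. Friction and masses are not known exactly. Their poses are not given: they have to be found in the camera images.
- scale: Fixed bench scale: white housing 160 mm wide and 34 mm high, square 150 mm steel platform with its top 45 mm above the bench, display panel and two buttons on the front strip. Origin: on the bench below the platform's middle. x points from the display (front) to the back, y to the left. Housing edges at y = +80 and -80 mm, back x = +80 mm, front x = -135 mm.
- tall_mid (a point): The tall slim empty bottle, green glass, 175 mm high, body 60 mm in diameter up to 95 mm, shoulder narrowing to a straight open neck 28 mm in diameter from 125 to 175 mm above its foot (bore 19 mm, open 50 mm deep). About 0.26 kg. Point: on its axis, half-way up (87.5 mm above its foot). Its axes: z up along its axis.
- squat_mid (a point): The short stout empty bottle, same green glass, 122 mm high, body 80 mm in diameter up to 48 mm, shoulder narrowing to a straight open neck 28 mm in diameter from 72 to 122 mm above its foot. About 0.26 kg. Point: on its axis, half-way up (61 mm above its foot). Its axes: z up along its axis.
- jug_mid (a point): Small steel pouring jug, 85 mm high, 54 mm in diameter at the foot and 58 mm at the rim, wall 2.5 mm, with a loop handle on its -x side reaching 53 mm from its axis. About 0.14 kg. At the start the funnel stands in its mouth. Point: on its axis, half-way up (42.5 mm). z up.
- funnel_mid (a point): Steel funnel, 93 mm high, 0.06 kg: upright collar 66 mm in diameter and 16 mm high at the top, a cone, and a stem 30 mm long tapering from 12 to 8 mm. At the start it stands in the jug's mouth, collar 12 mm clear of the jug's rim. Seated in a bottle, its tip is 36 mm below the mouth. Point: on its axis, 46 mm above the stem's tip, 38 mm below the collar's middle. z: up its axis.
- stopper_mid (a point): Bottle stopper standing on its round dark wooden head (30 mm in diameter, 14 mm high) with the 19 mm thick, 24 mm long cork pointing up; 38 mm high in all. About 0.02 kg. Point: on its axis, half-way up (19 mm). z up, from the head to the cork.
- jar_big: Bystander: filled fig jar with brass-coloured lid, 72 mm in diameter, 92 mm high, loose. Origin: centre of its underside.
- jar_small: Bystander: smaller filled fig jar with brass-coloured lid, 58 mm in diameter, 68 mm high, loose. Origin: centre of its underside.

How it is judged:
At the end, for the whole second after the job is handed in: Tall bottle upright on the platform, within 15 mm of its middle each way, funnel resting stem-down in its mouth; short bottle behind, stopper (cork up) left, jug right of the scale, upright on the bench, gap 25 to 55 mm to its housing, within 15 mm of in line with the middle; all at rest (x of tall_mid in the frame of scale between -0.015 and 0.015 m and y of tall_mid in the frame of scale between -0.015 and 0.015 m and height (world z) of tall_mid between 0.1265 and 0.1385 m and angle between each of tall_mid, squat_mid, stopper_mid, jug_mid's own z axis and vertical below 0.12 rad and horizontal distance between funnel_mid and tall_mid below 0.015 m and z of funnel_mid in the frame of tall_mid between 0.085 and 0.11 m and angle between funnel_mid's own z axis and vertical below 0.25 rad and contact force between funnel and tall above 0.05 N and x of squat_mid in the frame of scale between 0.145 and 0.175 m and y of squat_mid in the frame of scale between -0.015 and 0.015 m and height (world z) of squat_mid between 0.055 and 0.067 m and x of stopper_mid in the frame of scale between -0.015 and 0.015 m and y of stopper_mid in the frame of scale between 0.12 and 0.15 m and height (world z) of stopper_mid between 0.014 and 0.024 m and x of jug_mid in the frame of scale between -0.015 and 0.015 m and y of jug_mid in the frame of scale between -0.164 and -0.134 m and height (world z) of jug_mid between 0.0365 and 0.0485 m and linear speed of each of tall, squat, funnel, stopper, jug below 0.02 m/s); the robot touches nothing.
It fails at once if a filled jar is moved by more than 20 mm (distance of any of jar_big, jar_small from where it was at the start of the episode above 0.02 m).
It fails at once if a bottle is tipped over (more than about 35 degrees) (angle between any of tall_mid, squat_mid's own z axis and vertical above 0.6 rad).
It fails at once if a bottle is dropped (falls free faster than 0.8 m/s, about 3 cm) ((linear speed of tall above 0.8 m/s and contact force between the fingers and tall below 0.1 N) or (linear speed of squat above 0.8 m/s and contact force between the fingers and squat below 0.1 N)).
It also fails if it takes over 134 s, if anything falls off the work surface, if the arm or the gripper's body presses on something with over 40 N, if the wrist force passes 120 N, or if a joint passes its speed limit or range.

ROBOT

A 7-joint arm with a two-finger parallel gripper is mounted at the origin on the work surface. World frame = base frame: x ahead of the robot, y to its left, z up, the work surface at z = 0. Lengths are in m, angles in rad, forces in N, time in s.
With the tool pointing down it reaches from about 0.425 to 1.025 m from the base axis. Payload 9.4 kg.
Tool frame: the origin (TCP) lies where the fingers leave the gripper's body, on its centre line; the fingertips stand 84 mm ahead of it and the grasp point (between the pads) lies 65 mm ahead of it; z points along the fingers, y is the line along which they close (so a half turn about z gives the same grasp; the last joint's range is limited). The gripper opens to 93 mm and grips with 3 to 60 N. Pads are 15 mm wide; open, the fingers measure 128 mm over their backs; the gripper's body (75 mm by 188 mm) begins 65 mm behind the grasp point.
Start: joints at [-1.366, 0.599, -0.003, 1.599, 0.002, 0.943, -0.08], TCP at [0.202, 0.696, 0.303] pointing down, gripper open.
Joint ranges: [-2.57, 2.57], [-0.35, 1.97], [-1.29, 1.29], [0.11, 2.56], [-1.05, 4.19], [0.11, 1.86], [-2.63, 2.63]. Speed limits (rad/s): [2.22, 2.22, 3.01, 3.01, 3.14, 3.14, 3.14].

INTERFACE

Orientations are given as a unit quaternion [w, x, y, z].
In Python, from cell import bot, cams, job gives the robot as it stands.
- The arm moves only by the tool move_arm, never from a script. Its argument "moves" is a list of rows, each a list of 5 numbers: the finger opening in mm, from 0 to 93, then the shift along the tool's x, y, z in mm, then the turn about the tool's z in rad. A call has 1 to 12 rows; each row is the pose to reach, as a shift and turn from the pose commanded when the call began, along the tool's axes at that moment; what a row does not reach only later rows make up. A row lasts 1/12 s, in which the tool goes at most 41.7 mm and 7.16 degrees, less where a joint would pass 70% of its speed; a pose out of reach is approached as far as the arm can. A call with a gripper value outside its range is refused whole. The fingers move at their own pace and stop on an object; the grip force is fixed at half the most. Time passes only in rows, so rows that repeat a pose let the fingers close. It gives the time, the measured TCP pose, the force, the opening and the grip force at its end, in the units of the state.
- bot.get_state(): the state, without advancing time (a new reading comes with each control period).
- cams.grab_frame(name): name is "scene" or "side" or "wrist"; returns the picture (384x512x3 uint8, red, green, blue); there is no depth.
- cams.calibration(name): a dict with "fx", "fy", "cx", "cy" (pixels), "xyz" and "attitude" of the camera in the world. Camera axes: x right, y down, z forward; pixel columns grow to the right and rows downward; lengths in m; the calibration is good to about 2 mm. A picture is of the moment at which its call begins: read the wrist's pose just before it. calibration takes no time and is no camera call; for the wrist camera it gives the pose at the moment of the call.
- job.finish_job(): hands the job in; it is judged then, once.
The state is a dict: "time_s": time; "joint_positions": joint angles; "joint_vel": joint speeds; "joint_efforts": joint torques, N m; "ee_pos": TCP position; "orientation": TCP orientation; "contact_force": force on the tool from outside, world axes, zero at the start; "wrist_torque": the same for the moment, N m; "opening": opening from 0.0 (shut) to 1.0 (fully open); "gripper_force": force on a finger pad.
Only numpy, scipy, OpenCV 4.12 (cv2) and the standard library are available. Lean on these libraries where they do the work, as an engineer would, in place of code of your own. Each camera call takes 0.05 s, during which the arm holds its last target. There are 200 camera calls.

## Working session

There is one attempt and no reset: what is moved stays moved. The work goes in short steps, Python scripts to look and compute and a tool call to move; the robot and the scene stay as the last step left them, time stands still between calls to the robot, and variables do not carry over. Pictures are saved under pics/ and viewed, at most 14 in all, crops included, and the job is handed in when it is done.

Besides the shell and the picture viewer there is one more tool, called after ">>>" as name(argument=value, ...) on one line, values as JSON. move_arm: Moves the arm, as the interface text tells. Its arguments: {"type":"object","properties":{"moves":{"type":"array","items":{"type":"array","items":{"type":"number"}}}},"required":["moves"]}

```bash
ls; mkdir -p pics
python3 - <<'E'
from cell import bot,cams,job
import cv2
s=bot.get_state(); print(s['time_s'],s['ee_pos'],s['orientation'],s['opening'])
for n in("scene","side","wrist"):
    print(n,cams.calibration(n))
    cv2.imwrite(f'pics/{n}0.png',cams.grab_frame(n)[:,:,::-1])
E
```

```text
pics
0.0 [0.20150909 0.69605381 0.30185875] [-3.48395581e-05  1.40418171e-01  9.90091974e-01 -7.87041081e-04] 1.0038361347128268
scene {'fx': 379.69447280748705, 'fy': 379.69447280748705, 'cx': 258.5921365698838, 'cy': 189.4227629655606, 'xyz': array([0.84882804, 0.52168492, 0.96014196]), 'attitude': array([-0.09383853,  0.27496881,  0.91332145, -0.28536015])}
side {'fx': 355.2364251116032, 'fy': 355.2364251116032, 'cx': 258.54873981742975, 'cy': 198.30286688250953, 'xyz': array([ 0.21785261, -0.6610861 ,  0.82574418]), 'attitude': array([-0.3668506 ,  0.91271824, -0.16390112,  0.07417873])}
wrist {'fx': 286.79550627925727, 'fy': 286.79550627925727, 'cx': 253.68203494487994, 'cy': 192.94582465898088, 'xyz': array([0.13022395, 0.71708437, 0.38446824]), 'attitude': array([0.10809072, 0.79174996, 0.59575296, 0.08078866])}
```

View pics/scene0.png

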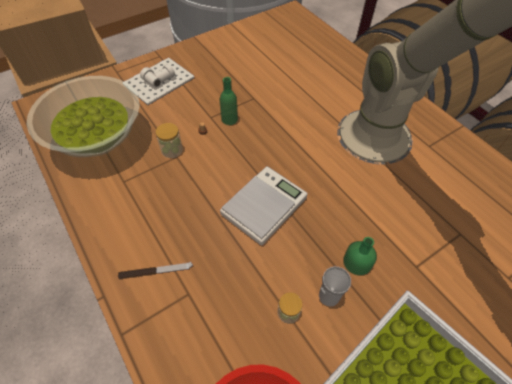

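View pics/side0.png

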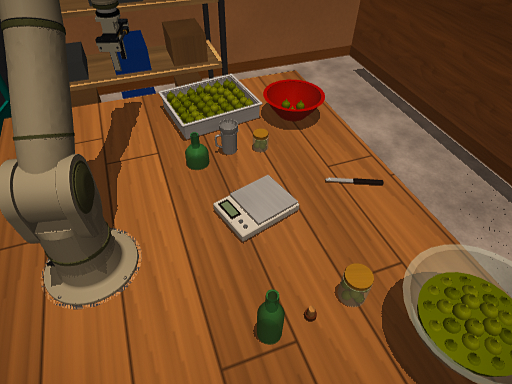

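The scene view shows the tall bottle (229,100), stopper (202,128), scale (265,205), squat bottle (361,258) and jug with funnel (335,287). In the side view they are at (270,318), (310,313), (257,207), (197,153) and (228,137). I'll enlarge these areas for accurate pixels.

```bash
cat > h.py <<'E'
import numpy as np, cv2
from scipy.spatial.transform import Rotation as R
from cell import bot,cams,job
def rot(q): return R.from_quat(np.roll(q,-1)).as_matrix()
def ray(c,p):
    d=rot(c['attitude'])@np.array([(p[0]-c['cx'])/c['fx'],(p[1]-c['cy'])/c['fy'],1]); return np.array(c['xyz']),d
def plane(c,p,z):
    o,d=ray(c,p); return o+d*(z-o[2])/d[2]
def proj(c,P):
    v=(np.asarray(P)-c['xyz'])@rot(c['attitude']); return np.array([c['cx']+c['fx']*v[...,0]/v[...,2],c['cy']+c['fy']*v[...,1]/v[...,2]]).T
def tri(c1,p1,c2,p2):
    o,d=ray(c1,p1);q,e=ray(c2,p2)
    t=np.linalg.lstsq(np.c_[d,-e],q-o,rcond=None)[0]
    a,b=o+t[0]*d,q+t[1]*e; return (a+b)/2,np.linalg.norm(a-b)
E
python3 - <<'E'
import cv2,numpy as np
s=cv2.imread('pics/scene0.png');d=cv2.imread('pics/side0.png')
def crop(i,x,y,w,h,f):
    o=cv2.resize(i[y:y+h,x:x+w],None,fx=f,fy=f,interpolation=cv2.INTER_CUBIC)
    for k in range(0,w,10): cv2.line(o,(k*f,0),(k*f,6 if k%50 else 12),(255,255,255),1)
    for k in range(0,h,10): cv2.line(o,(0,k*f),(6 if k%50 else 12,k*f),(255,255,255),1)
    return o
cv2.imwrite('pics/c1.png',np.vstack([np.hstack([crop(s,150,70,100,100,4),crop(s,270,230,100,100,4)]),crop(s,210,160,200,50,4)])[:600])
cv2.imwrite('pics/c2.png',np.vstack([np.hstack([crop(d,250,250,130,100,4),crop(d,180,110,70,100,4)])]))
cv2.imwrite('pics/c3.png',np.hstack([crop(s,215,160,100,90,4),crop(d,205,170,100,90,4)]))
E
```

```text
(no output)
```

View pics/c1.png

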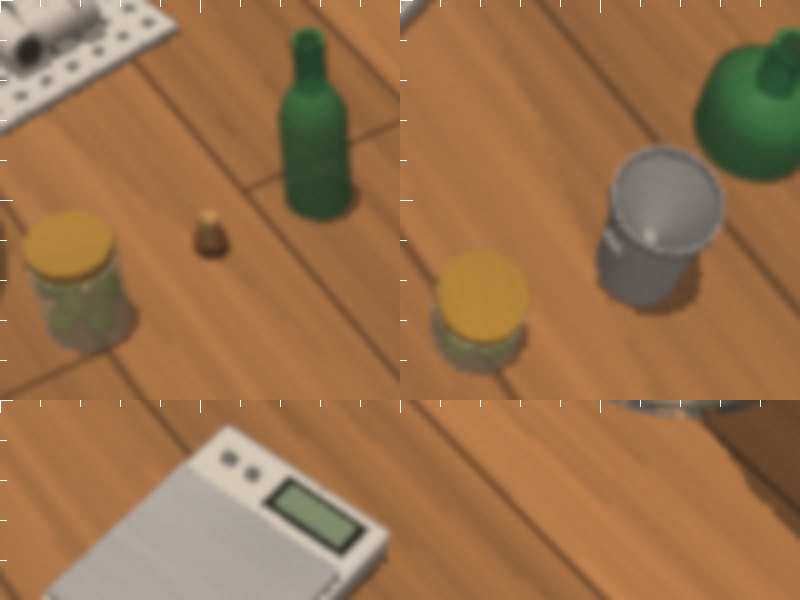

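View pics/c2.png

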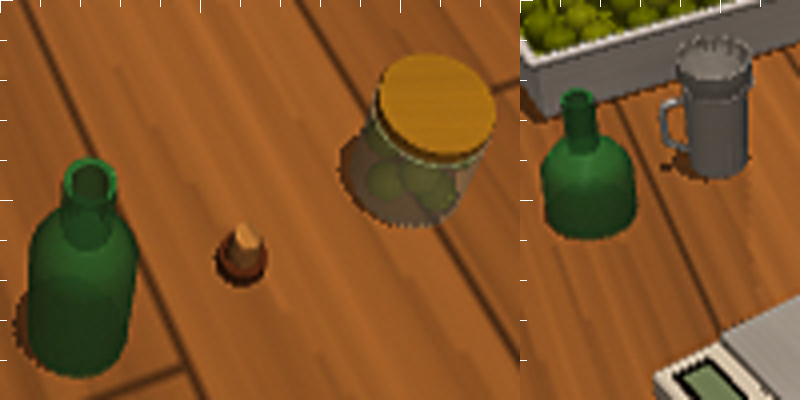

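View pics/c3.png

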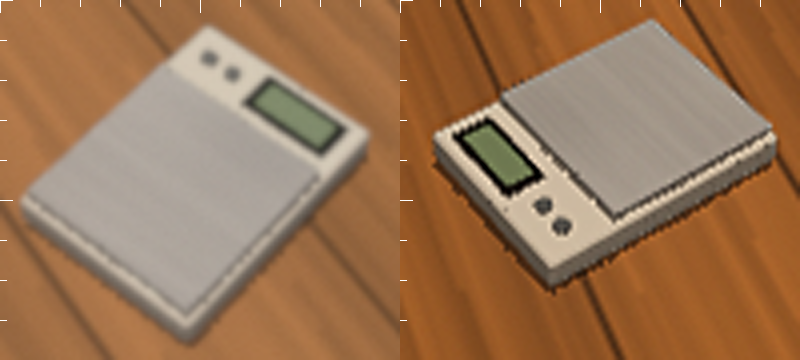

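Run:
```python
from h import *
np.set_printoptions(precision=4,suppress=True)
S=cams.calibration('scene');D=cams.calibration('side')
f=lambda n,z,a,b:print(n,'sc',plane(S,a,z)[:2],'sd',plane(D,b,z)[:2],'tri',*tri(S,a,D,b))
cs=[];
for a,b in [((257.5,175.8),(258,224)),((295.5,204),(230,194)),((261,238),(268,175)),((220.5,210),(298,202))]:
    f('pl',.045,a,b); cs.append((plane(S,a,.045)+plane(D,b,.045))/2)
cs=np.array(cs);print('centre',cs.mean(0)); 
x=(cs[2]+cs[3]-cs[0]-cs[1]);y=cs[0]+cs[3]-cs[1]-cs[2]
print('len',np.linalg.norm(x)/2,np.linalg.norm(y)/2,'yaw',np.arctan2(x[1],x[0]),np.arctan2(-y[0],y[1]))
f('tall',.175,(227,78.7),(272.5,294.5))
f('stop',.038,(202,123.5),(311.7,307));f('head',.007,(202.7,131.7),(310.5,316))
f('squat',.122,(367.5,240),(194.5,134))
f('funrim',.113,(336.8,280),(228.3,124.3))
f('jugfoot',.0,(330.7,300),(229.5,150.5))
f('handle',.045,(330.7,300),(216,142))
f('jars',.068,(290.5,305),(260,134));f('jarb',.092,(167.5,130.7),(359,276))
w=cams.calibration('wrist');s=bot.get_state();T=rot(s['orientation']);print(T, (w['xyz']-s['ee_pos'])@T, T.T@rot(w['attitude']))
```

```text
pl sc [ 0.4571 -0.0462] sd [ 0.4576 -0.0559] tri [ 0.4571 -0.0505  0.0398] 0.004992965827002943
pl sc [0.4219 0.0976] sd [0.4188 0.086 ] tri [0.4197 0.0938 0.0377] 0.0024733568892042718
pl sc [0.5657 0.1338] sd [0.5615 0.1271] tri [0.5639 0.1319 0.0401] 0.0006312760122169041
pl sc [ 0.6118 -0.0027] sd [ 0.6021 -0.0163] tri [ 0.6082 -0.0082  0.0345] 0.0021583310932491283
centre [0.5121 0.0404 0.045 ]
len 0.15179178740767546 0.1470466399844322 yaw 0.26725133019095443 -2.8648405301469557
tall sc [ 0.3804 -0.3382] sd [ 0.3801 -0.3396] tri [ 0.3801 -0.3392  0.1742] 0.0004077191429500724
stop sc [ 0.4883 -0.3358] sd [ 0.4895 -0.3347] tri [ 0.4889 -0.335   0.039 ] 0.0005595108651020856
head sc [ 0.493  -0.3292] sd [ 0.4869 -0.342 ] tri [ 0.4897 -0.338  -0.0027] 0.0007485185776463282
squat sc [0.3723 0.316 ] sd [0.3727 0.3194] tri [0.3727 0.3165 0.1237] 0.001033430424704807
funrim sc [0.5    0.3515] sd [0.4985 0.3483] tri [0.4992 0.3511 0.1111] 5.797439769261138e-05
jugfoot sc [0.5018 0.3613] sd [0.4969 0.3458] tri [ 0.4993  0.3591 -0.0101] 0.0025256367852466276
handle sc [0.5181 0.3688] sd [0.4507 0.3537] tri [0.4812 0.3733 0.015 ] 0.053439352624412
jars sc [0.6137 0.3292] sd [0.6053 0.3164] tri [0.6106 0.3276 0.0589] 0.001624497945993992
jarb sc [ 0.6144 -0.3165] sd [ 0.6126 -0.325 ] tri [ 0.614  -0.3223  0.087 ] 0.002557990040901038
[[-0.9606  0.278  -0.0002]
 [ 0.278   0.9606 -0.0012]
 [-0.0001 -0.0012 -1.    ]] [ 0.0743  0.0002 -0.0826] [[ 0.001  -0.9636 -0.2673]
 [ 1.      0.0008  0.0008]
 [-0.0006 -0.2673  0.9636]]
```

Heights and sizes match the given dimensions: mouth heights agree to about 2 mm, the platform measures 152 × 147 mm, and the scale is at (0.512, 0.041) with yaw about 0.27. My order will be squat, stopper, tall, funnel, jug, starting with the move above the squat bottle.

Create go.py:
```python
# usage: go.py x y z toolx_yaw_deg [x y z yaw ...]: shifts in start tool axes
import sys; from h import *
s=bot.get_state();T=rot(s['orientation']);p=s['ee_pos'];y0=np.degrees(np.arctan2(T[1,0],T[0,0]))
print('t',round(s['time_s'],2),'tcp',p.round(4),'yaw',round(y0,1),'open',round(s['opening']*93,1),'grip',round(float(np.max(s['gripper_force'])),1),'F',np.round(s['contact_force'],1),'j7',round(s['joint_positions'][6],2),'tilt',round(np.degrees(np.arccos(-T[2,2])),2))
a=np.array(sys.argv[1:],float).reshape(-1,4)
for r in a:
    d=(r[3]-y0+180)%360-180
    print(np.round((r[:3]-p)@T*1000,0),'turn',round(-np.radians(d),3),'dist',round(np.linalg.norm(r[:3]-p)*1000))
```

```text
(no output)
```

>>> move_arm(moves=[[60, -270, -317, 0, -0.553], [60, -270, -317, 0, -0.553], [60, -270, -317, 0, -0.553], [60, -270, -317, 0, -0.553], [60, -270, -317, 0, -0.553], [60, -270, -317, 0, -0.553], [60, -270, -317, 0, -0.553], [60, -270, -317, 0, -0.553], [60, -270, -317, 0, -0.553], [60, -270, -317, 0, -0.553], [60, -270, -317, 0, -0.553], [60, -270, -317, 0, -0.553]])

```text
time_s: 1.15
ee_pos: [0.374, 0.3145, 0.3029]
orientation: [0.0, -0.133, 0.991, -0.0]
contact_force: [-0.0, 0.3, 0.9]
opening: 0.644
gripper_force: 0.0
```

```bash
python3 go.py .3727 .317 .165 195.6
python3 - <<'E'
from h import *
w=cams.calibration('wrist'); im=cams.grab_frame('wrist')[:,:,::-1].copy()
np.save('pics/w1.npy',np.r_[w['xyz'],w['attitude']])
for P in [(.3727,.317,.122)]: print(proj(w,P))
cv2.imwrite('pics/w1.png',im)
E
```

```text
t 1.15 tcp [0.374  0.3145 0.3029] yaw -164.8 open 59.9 grip 0.0 F [-0.   0.3  0.9] j7 0.94 tilt 0.04
[  1.   3. 138.] turn -0.006 dist 138
[256.23861597 193.40476852]
```

View pics/w1.png

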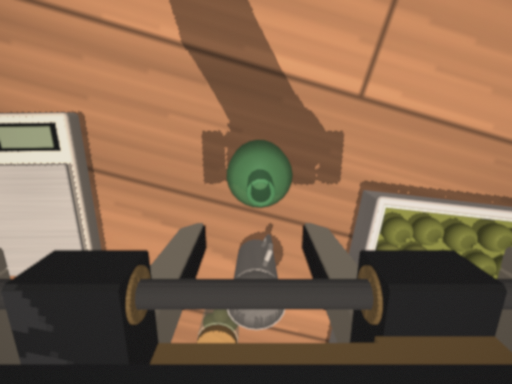

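The wrist view shows the squat mouth at (260,187), against (256,193) predicted. The scale's front-left housing corner is at (70,113), the platform corner is near (72,163), and the jug handle points at the robot (image up).

```bash
python3 - <<'E'
from h import *
v=np.load('pics/w1.npy');w=cams.calibration('wrist');w['xyz']=v[:3];w['attitude']=v[3:]
print('squat',plane(w,(260,187),.122),'rear/left housing corner',plane(w,(68,113),.034),'platf',plane(w,(72,163),.045),'handle',plane(w,(269,230),.07))
ex=np.array([.963,.269]);ey=np.array([-.269,.963]);c=np.array([.512,.041])
print('exp',c-.135*ex+.08*ey,c-.075*ex+.075*ey)
E
python3 go.py .3727 .317 .165 195.6
```

```text
squat [0.3656836  0.31876061 0.122     ] rear/left housing corner [0.35986533 0.08379158 0.034     ] platf [0.41504694 0.10059937 0.045     ] handle [0.42598005 0.34786003 0.07      ]
exp [0.360475 0.081725] [0.4196  0.09305]
t 1.2 tcp [0.3732 0.3163 0.3029] yaw -164.6 open 59.9 grip 0.0 F [ 0.2  0.7 -0. ] j7 0.94 tilt 0.02
[  0.   1. 138.] turn -0.003 dist 138
```

>>> move_arm(moves=[[60, 3, 1, 35, 0], [60, 3, 1, 70, 0], [60, 3, 1, 105, 0], [60, 3, 1, 130, 0], [60, 3, 1, 138, 0], [60, 3, 1, 138, 0], [0, 3, 1, 138, 0], [0, 3, 1, 138, 0], [0, 3, 1, 138, 0], [0, 3, 1, 138, 0], [0, 3, 1, 138, 0], [0, 3, 1, 138, 0]])

```text
time_s: 2.2
ee_pos: [0.3699, 0.3172, 0.1654]
orientation: [0.001, -0.135, 0.991, 0.001]
contact_force: [-0.9, -0.6, -2.3]
opening: 0.298
gripper_force: 29.9
```

```bash
python3 go.py .370 .317 .265 195.6  .666 .084 .265 195.6 .666 .084 .17 195.6
```

```text
t 2.2 tcp [0.3699 0.3172 0.1654] yaw -164.5 open 27.7 grip 29.9 F [-0.9 -0.6 -2.3] j7 0.86 tilt 0.09
[  -0.   -0. -100.] turn -0.001 dist 100
[-223. -304. -100.] turn -0.001 dist 390
[-223. -304.   -5.] turn -0.001 dist 377
```

>>> move_arm(moves=[[0, 0, 0, -20, 0], [0, 0, 0, -50, 0], [0, 0, 0, -80, 0], [0, -8, -10, -100, 0], [0, -24, -33, -100, 0], [0, -42, -57, -100, 0], [0, -60, -81, -100, 0], [0, -77, -105, -100, 0], [0, -95, -129, -100, 0], [0, -112, -153, -100, 0], [0, -130, -177, -100, 0], [0, -147, -201, -100, 0]])

```text
time_s: 3.2
ee_pos: [0.5659, 0.1613, 0.2647]
orientation: [-0.0, -0.135, 0.991, -0.0]
contact_force: [0.3, 0.6, -2.5]
opening: 0.298
gripper_force: 29.9
```

>>> move_arm(moves=[[0, -18, -24, 0, 0], [0, -36, -48, 0, 0], [0, -52, -71, 0, 0], [0, -65, -90, 0, 0], [0, -73, -100, 0, 0], [0, -76, -103, 0, 0], [0, -76, -103, 0, 0], [0, -76, -103, 0, 0]])

```text
time_s: 3.87
ee_pos: [0.6649, 0.0851, 0.2645]
orientation: [-0.001, -0.136, 0.991, 0.0]
contact_force: [0.0, -0.2, -2.6]
opening: 0.304
gripper_force: 29.9
```

```bash
python3 go.py .664 .0865 .17 195.6
python3 - <<'E'
from h import *
w=cams.calibration('wrist'); im=cams.grab_frame('wrist')[:,:,::-1].copy()
np.save('pics/w2.npy',np.r_[w['xyz'],w['attitude']])
c=np.array([.511,.043]);ex=np.array([.963,.269]);ey=np.array([-.269,.963])
for a,b,z in [(.075,.075,.045),(.075,-.075,.045),(-.075,.075,.045),(-.075,-.075,.045),(-.135,.08,.034),(-.135,-.08,.034)]:
    q=proj(w,np.r_[c+a*ex+b*ey,z]); print(q.round(1)); cv2.drawMarker(im,tuple(int(round(float(t))) for t in q),(0,0,255),0,8)
cv2.imwrite('pics/w2.png',im)
E
```

```text
t 3.87 tcp [0.6649 0.0851 0.2645] yaw -164.4 open 28.2 grip 29.9 F [ 0.  -0.2 -2.6] j7 1.54 tilt 0.08
[ 0.  2. 95.] turn 0.0 dist 95
[328.4 102.9]
[179.3 102.8]
[340.6 -78.4]
[167.5 -78.8]
[ 348.5 -156. ]
[ 159.7 -156.6]
```

View pics/w2.png

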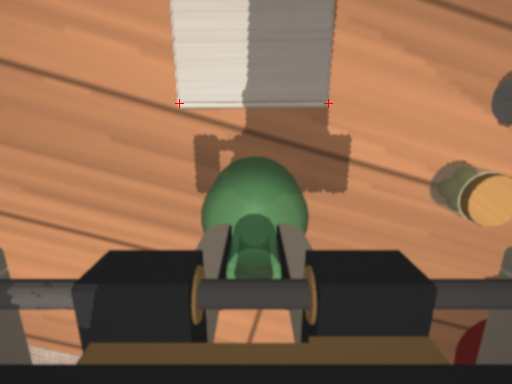

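The predicted platform back corners (red, (179,103) and (328,103)) lie on the real ones, so the scale pose (0.511, 0.043, yaw 0.272) is confirmed. Now lowering the squat bottle.

>>> move_arm(moves=[[0, 0, 2, 25, 0], [0, 0, 2, 50, 0], [0, 0, 2, 70, 0], [0, 0, 2, 84, 0], [0, 0, 2, 92, 0], [0, 0, 2, 96, 0], [0, 0, 2, 98, 0], [0, 0, 2, 98, 0], [0, 0, 2, 99, 0], [0, 0, 2, 99, 0]])

```text
time_s: 4.75
ee_pos: [0.6657, 0.0859, 0.1666]
orientation: [0.001, -0.135, 0.991, 0.0]
contact_force: [0.8, 0.8, -2.5]
opening: 0.297
gripper_force: 29.9
```

>>> move_arm(moves=[[36, 0, 0, 0, 0], [50, 0, 0, 0, 0], [60, 0, 0, 0, 0], [60, 0, 0, 0, 0], [60, 0, 0, -20, 0], [60, 0, 0, -60, 0], [60, 0, 0, -100, 0], [60, 0, 0, -140, 0]])

```text
time_s: 5.42
ee_pos: [0.6651, 0.0857, 0.3072]
orientation: [-0.0, -0.135, 0.991, 0.0]
contact_force: [0.4, -0.7, 0.2]
opening: 0.646
gripper_force: 0.0
```

```bash
python3 go.py .489 -.335 .25 105.6 .489 -.335 .25 285.6 .489 -.335 .25 195.6;  python3 -c "
from h import *; print(bot.get_state()['joint_positions'])"
```

```text
t 5.42 tcp [0.6651 0.0857 0.3072] yaw -164.5 open 60.1 grip 0.0 F [ 0.4 -0.7  0.2] j7 1.54 tilt 0.05
[ 282. -358.   57.] turn 1.57 dist 460
[ 282. -358.   57.] turn -1.572 dist 460
[ 282. -358.   57.] turn -0.001 dist 460
[-0.12234294  0.53180768 -0.13825709  1.72167173  0.08951693  0.89512684
  1.54416343]
```

```bash
python3 go.py .380 -.339 .307 105.6
```

```text
t 5.42 tcp [0.6651 0.0857 0.3072] yaw -164.5 open 60.1 grip 0.0 F [ 0.4 -0.7  0.2] j7 1.54 tilt 0.05
[ 388. -333.    0.] turn 1.57 dist 511
```

>>> move_arm(moves=[[60, 388, -333, 0, 1.57], [60, 388, -333, 0, 1.57], [60, 388, -333, 0, 1.57], [60, 388, -333, 0, 1.57], [60, 388, -333, 0, 1.57], [60, 388, -333, 0, 1.57], [60, 388, -333, 0, 1.57], [60, 388, -333, 0, 1.57], [60, 388, -333, 0, 1.57], [60, 388, -333, 0, 1.57], [60, 388, -333, 0, 1.57], [60, 388, -333, 0, 1.57]])

```text
time_s: 6.42
ee_pos: [0.3858, -0.331, 0.3063]
orientation: [0.001, 0.579, 0.815, 0.0]
contact_force: [1.4, -0.8, 0.3]
opening: 0.644
gripper_force: 0.0
```

```bash
python3 go.py .380 -.339 .307 105.6
```

```text
t 6.42 tcp [ 0.3858 -0.331   0.3063] yaw 109.3 open 59.9 grip 0.0 F [ 1.4 -0.8  0.3] j7 1.11 tilt 0.07
[-6. -8. -1.] turn 0.064 dist 10
```

>>> move_arm(moves=[[60, 0, 0, 0, 0], [60, 0, 0, 0, 0], [60, 0, 0, 0, 0]])

```text
time_s: 6.67
ee_pos: [0.3875, -0.3292, 0.3058]
orientation: [0.0, 0.576, 0.817, 0.0]
contact_force: [-0.6, 0.4, -0.1]
opening: 0.647
gripper_force: 0.0
```

```bash
python3 go.py .380 -.339 .22 105.6
python3 - <<'E'
from h import *
w=cams.calibration('wrist'); im=cams.grab_frame('wrist')[:,:,::-1].copy()
np.save('pics/w3.npy',np.r_[w['xyz'],w['attitude']])
for P in [(.380,-.339,.175),(.489,-.335,.038)]:
    q=proj(w,P); print(q.round(1)); cv2.drawMarker(im,tuple(int(round(float(t))) for t in q),(0,0,255),0,8)
cv2.imwrite('pics/w3.png',im)
E
```

```text
t 6.67 tcp [ 0.3875 -0.3292  0.3058] yaw 109.7 open 60.1 grip 0.0 F [-0.6  0.4 -0.1] j7 1.11 tilt 0.03
[ -7. -10.  86.] turn 0.071 dist 87
[240.3 219.8]
[326.4 205.8]
```

View pics/w3.png

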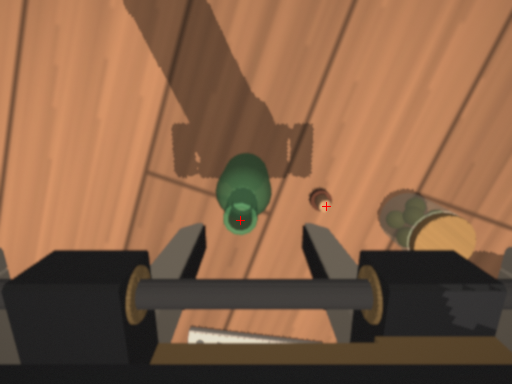

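The projected tall mouth (240,220) and stopper top (326,206) both fall on the real ones. Descending and gripping.

>>> move_arm(moves=[[60, -7, -10, 0, 0.07], [60, -7, -10, 25, 0.07], [60, -7, -10, 55, 0.07], [60, -7, -10, 78, 0.07], [60, -7, -10, 86, 0.07], [60, -7, -10, 86, 0.07], [0, -7, -10, 86, 0.07], [0, -7, -10, 86, 0.07], [0, -7, -10, 86, 0.07], [0, -7, -10, 86, 0.07], [0, -7, -10, 86, 0.07], [0, -7, -10, 86, 0.07]])

```text
time_s: 7.72
ee_pos: [0.38, -0.3397, 0.2204]
orientation: [0.0, 0.605, 0.796, -0.0]
contact_force: [-1.5, 0.1, 5.3]
opening: 0.301
gripper_force: 30.0
```

```bash
python3 go.py .380 -.339 .33 105.6 .511 .043 .33 105.6 .511 .043 .266 105.6
```

```text
t 7.72 tcp [ 0.38   -0.3397  0.2204] yaw 105.6 open 28.0 grip 30.0 F [-1.5  0.1  5.3] j7 1.15 tilt 0.05
[   1.    0. -110.] turn -0.0 dist 110
[ 333.  229. -110.] turn -0.0 dist 419
[333. 229. -46.] turn -0.0 dist 407
```

>>> move_arm(moves=[[0, 0, 0, -15, 0], [0, 0, 0, -40, 0], [0, 0, 0, -70, 0], [0, 0, 0, -95, 0], [0, 10, 7, -108, 0], [0, 30, 20, -110, 0], [0, 54, 37, -110, 0], [0, 78, 54, -110, 0], [0, 102, 70, -110, 0], [0, 126, 87, -110, 0], [0, 150, 103, -110, 0], [0, 174, 120, -110, 0]])

```text
time_s: 8.72
ee_pos: [0.4486, -0.1383, 0.3297]
orientation: [-0.0, 0.605, 0.796, -0.0]
contact_force: [0.2, -1.4, -2.3]
opening: 0.3
gripper_force: 30.0
```

>>> move_arm(moves=[[0, 24, 16, 0, 0], [0, 48, 33, 0, 0], [0, 72, 49, 0, 0], [0, 96, 66, 0, 0], [0, 120, 82, 0, 0], [0, 140, 96, 0, 0], [0, 153, 105, 0, 0], [0, 159, 109, 0, 0], [0, 159, 109, 0, 0], [0, 159, 109, 0, 0], [0, 159, 109, 0, 0], [0, 159, 109, 0, 0]])

```text
time_s: 9.72
ee_pos: [0.5107, 0.0413, 0.3298]
orientation: [0.0, 0.605, 0.796, -0.0]
contact_force: [0.5, 0.1, -3.3]
opening: 0.3
gripper_force: 30.0
```

```bash
python3 go.py .511 .043 .2655 105.6
```

```text
t 9.72 tcp [0.5107 0.0413 0.3298] yaw 105.5 open 27.9 grip 30.0 F [ 0.5  0.1 -3.3] j7 0.2 tilt 0.02
[ 2.  1. 64.] turn -0.002 dist 64
```

>>> move_arm(moves=[[0, 2, 1, 20, 0], [0, 2, 1, 40, 0], [0, 2, 1, 52, 0], [0, 2, 1, 59, 0], [0, 2, 1, 62, 0], [0, 2, 1, 64, 0], [0, 2, 1, 64, 0], [0, 2, 1, 64, 0], [0, 2, 1, 64, 0]])

```text
time_s: 10.47
ee_pos: [0.5119, 0.0449, 0.2664]
orientation: [0.0, 0.605, 0.796, 0.0]
contact_force: [-0.2, -0.1, -3.0]
opening: 0.302
gripper_force: 30.0
```

>>> move_arm(moves=[[36, 0, 0, 0, 0], [46, 0, 0, 0, 0], [60, 0, 0, 0, 0], [60, 0, 0, 0, 0], [60, 0, 0, -20, 0], [60, 0, 0, -60, 0], [60, 0, 0, -100, 0], [60, 0, 0, -130, 0]])

```text
time_s: 11.13
ee_pos: [0.5118, 0.0447, 0.3987]
orientation: [0.001, 0.605, 0.796, 0.001]
contact_force: [0.2, 0.6, 0.2]
opening: 0.647
gripper_force: 0.0
```

```bash
python3 go.py .489 -.335 .395 105.6 .489 -.335 .15 105.6
```

```text
t 11.13 tcp [0.5118 0.0447 0.3987] yaw 105.6 open 60.2 grip 0.0 F [0.2 0.6 0.2] j7 0.16 tilt 0.1
[-360. -124.    4.] turn -0.001 dist 380
[-360. -124.  249.] turn -0.001 dist 454
```

>>> move_arm(moves=[[40, -39, -13, 0, 0.12], [40, -78, -27, 0, 0.24], [40, -117, -40, 0, 0.36], [40, -152, -52, 20, 0.48], [40, -188, -65, 40, 0.6], [40, -224, -77, 60, 0.72], [40, -260, -90, 80, 0.84], [40, -295, -102, 100, 0.96], [40, -328, -113, 120, 1.06], [40, -355, -122, 135, 1.06], [40, -360, -124, 150, 1.06], [40, -360, -124, 150, 1.06]])

```text
time_s: 12.13
ee_pos: [0.4872, -0.3371, 0.2432]
orientation: [-0.001, 0.925, 0.38, -0.002]
contact_force: [-0.1, 1.1, -0.2]
opening: 0.434
gripper_force: 0.0
```

```bash
python3 go.py .489 -.335 .125 45 .489 -.335 .092 45
```

```text
t 12.13 tcp [ 0.4872 -0.3371  0.2432] yaw 44.6 open 40.4 grip 0.0 F [-0.1  1.1 -0.2] j7 0.12 tilt 0.21
[  3.   0. 118.] turn -0.006 dist 118
[  3.   0. 151.] turn -0.006 dist 151
```

>>> move_arm(moves=[[40, 2, 0, 35, 0], [40, 2, 0, 70, 0], [40, 2, 0, 105, 0], [40, 2, 0, 130, 0], [40, 2, 0, 140, 0], [40, 2, 0, 142, 0], [40, 2, 0, 142, 0], [0, 2, 0, 142, 0], [0, 2, 0, 142, 0], [0, 2, 0, 142, 0], [0, 2, 0, 142, 0], [0, 2, 0, 142, 0]])

```text
time_s: 13.13
ee_pos: [0.4908, -0.3339, 0.1049]
orientation: [0.001, 0.924, 0.382, 0.001]
contact_force: [0.5, 0.9, 6.8]
opening: 0.194
gripper_force: 30.0
```

```bash
python3 go.py .489 -.335 .39 45 .475 .173 .37 105.6 .475 .173 .102 105.6; python3 -c "
from h import *; print(bot.get_state()['joint_positions'])"
```

```text
t 13.13 tcp [ 0.4908 -0.3339  0.1049] yaw 44.9 open 18.1 grip 30.0 F [0.5 0.9 6.8] j7 0.24 tilt 0.1
[  -2.   -0. -285.] turn -0.002 dist 285
[ 347. -370. -265.] turn -1.06 dist 572
[ 346. -370.    3.] turn -1.06 dist 507
[ 0.29995452  0.74543501  0.30795751  2.05514712 -0.53470039  0.41592041
  0.23780252]
```

>>> move_arm(moves=[[0, 0, 0, -15, 0], [0, 0, 0, -45, 0], [0, 12, -13, -75, -0.1], [0, 28, -30, -105, -0.2], [0, 44, -47, -130, -0.3], [0, 60, -64, -155, -0.4], [0, 78, -83, -180, -0.5], [0, 96, -102, -205, -0.6], [0, 114, -122, -230, -0.7], [0, 132, -141, -255, -0.8], [0, 150, -160, -265, -0.9], [0, 170, -181, -265, -1.0]])

```text
time_s: 14.13
ee_pos: [0.4835, -0.085, 0.3719]
orientation: [0.002, 0.627, 0.779, 0.002]
contact_force: [1.8, 0.4, -0.0]
opening: 0.196
gripper_force: 30.0
```

```bash
python3 go.py  .475 .173 .37 105.6
```

```text
t 14.13 tcp [ 0.4835 -0.085   0.3719] yaw 102.4 open 18.2 grip 30.0 F [ 1.8  0.4 -0. ] j7 0.38 tilt 0.31
[254.  47.   2.] turn -0.056 dist 258
```

>>> move_arm(moves=[[0, 30, 6, 0, -0.03], [0, 60, 11, 0, -0.05], [0, 90, 17, 0, -0.05], [0, 120, 22, 0, -0.05], [0, 150, 28, 0, -0.05], [0, 180, 33, 0, -0.05], [0, 210, 39, 0, -0.05], [0, 235, 43, 0, -0.05], [0, 249, 46, 0, -0.05], [0, 254, 47, 0, -0.05], [0, 254, 47, 0, -0.05], [0, 254, 47, 0, -0.05]])

```text
time_s: 15.13
ee_pos: [0.4756, 0.1717, 0.3688]
orientation: [0.0, 0.609, 0.793, -0.0]
contact_force: [-0.0, 0.5, -1.6]
opening: 0.191
gripper_force: 30.0
```

```bash
python3 go.py  .475 .173 .105 105.6
```

```text
t 15.13 tcp [0.4756 0.1717 0.3688] yaw 105.0 open 17.8 grip 30.0 F [-0.   0.5 -1.6] j7 -0.13 tilt 0.03
[  2.  -0. 264.] turn -0.011 dist 264
```

>>> move_arm(moves=[[0, 2, 0, 35, 0], [0, 2, 0, 70, 0], [0, 2, 0, 105, 0], [0, 2, 0, 140, 0], [0, 2, 0, 175, 0], [0, 2, 0, 205, 0], [0, 2, 0, 230, 0], [0, 2, 0, 247, 0], [0, 2, 0, 256, 0], [0, 2, 0, 260, 0], [0, 2, 0, 262, 0], [0, 2, 0, 262, 0]])

```text
time_s: 16.13
ee_pos: [0.4755, 0.1742, 0.1073]
orientation: [0.0, 0.609, 0.793, 0.0]
contact_force: [1.0, 0.2, -0.0]
opening: 0.19
gripper_force: 30.0
```

>>> move_arm(moves=[[0, 0, 0, 1, 0], [0, 0, 0, 1, 0], [0, 0, 0, 1, 0]])

```text
time_s: 16.38
ee_pos: [0.4754, 0.1748, 0.1065]
orientation: [0.0, 0.609, 0.793, 0.001]
contact_force: [0.9, -0.7, 0.2]
opening: 0.194
gripper_force: 30.0
```

>>> move_arm(moves=[[0, 0, 0, 1, 0], [0, 0, 0, 2, 0], [0, 0, 0, 2, 0], [0, 0, 0, 2, 0]])

```text
time_s: 16.72
ee_pos: [0.4753, 0.1747, 0.1048]
orientation: [0.0, 0.609, 0.793, 0.001]
contact_force: [-1.8, -0.3, 15.5]
opening: 0.191
gripper_force: 30.0
```

Run:
```python
from h import *
a=cams.grab_frame('side')[:,:,::-1]; 
cv2.imwrite('pics/s1.png',cv2.resize(a[90:240,140:340],None,fx=4,fy=4,interpolation=cv2.INTER_CUBIC))
```

```text
(no output)
```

View pics/s1.png

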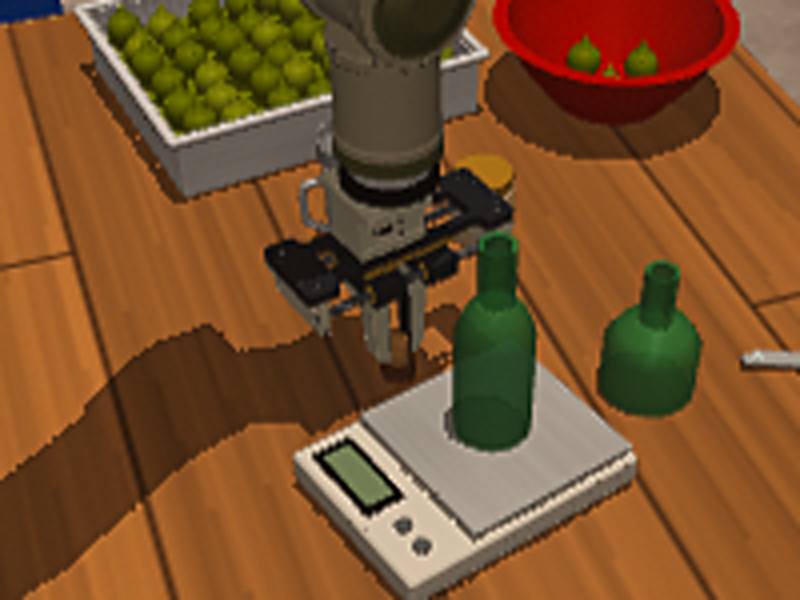

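The side view shows the tall bottle centred on the platform, the squat bottle behind it, and the stopper standing on the bench under the gripper (15 N contact). Releasing it and moving to the funnel.

>>> move_arm(moves=[[0, 0, 0, -1, 0], [24, 0, 0, -1, 0], [30, 0, 0, -1, 0], [40, 0, 0, -1, 0], [40, 0, 0, -1, 0], [40, 0, 0, -20, 0], [40, 0, 0, -60, 0], [60, 0, 0, -100, 0], [93, 0, 0, -140, 0], [93, 0, 0, -170, 0], [93, 0, 0, -180, 0], [93, 0, 0, -180, 0]])

```text
time_s: 17.77
ee_pos: [0.4759, 0.1749, 0.2861]
orientation: [0.001, 0.609, 0.793, 0.002]
contact_force: [-0.7, -0.2, -0.7]
opening: 0.738
gripper_force: 0.0
```

```bash
python3 go.py .4995 .351 .26 105.6
```

```text
t 17.77 tcp [0.4759 0.1749 0.2861] yaw 105.0 open 68.7 grip 0.0 F [-0.7 -0.2 -0.7] j7 -0.11 tilt 0.28
[164.  68.  27.] turn -0.01 dist 180
```

>>> move_arm(moves=[[93, 35, 15, 6, -0.01], [93, 70, 29, 12, -0.01], [93, 105, 44, 18, -0.01], [93, 140, 58, 24, -0.01], [93, 158, 66, 27, -0.01], [93, 164, 68, 27, -0.01], [93, 164, 68, 27, -0.01], [93, 164, 68, 27, -0.01]])

```text
time_s: 18.43
ee_pos: [0.4979, 0.3492, 0.2552]
orientation: [-0.0, 0.605, 0.796, -0.002]
contact_force: [0.3, -0.4, -0.5]
opening: 1.0
gripper_force: 0.0
```

```bash
python3 go.py .4995 .351 .172 105.6
python3 - <<'E'
from h import *
w=cams.calibration('wrist'); im=cams.grab_frame('wrist')[:,:,::-1].copy()
np.save('pics/w4.npy',np.r_[w['xyz'],w['attitude']])
t=np.linspace(0,2*np.pi,24,endpoint=False)
for q in proj(w,np.c_[.4995+.033*np.cos(t),.351+.033*np.sin(t),.113+0*t]): cv2.circle(im,tuple(int(round(float(v))) for v in q),1,(0,0,255),-1)
q=proj(w,np.r_[.511-.135*.269,.043+.135*.963,.038]); cv2.drawMarker(im,tuple(int(round(float(v))) for v in q),(255,0,0),0,8)
cv2.imwrite('pics/w4.png',im)
E
```

```text
t 18.43 tcp [0.4979 0.3492 0.2552] yaw 105.6 open 93.0 grip 0.0 F [ 0.3 -0.4 -0.5] j7 -0.33 tilt 0.17
[ 1.  2. 83.] turn -0.001 dist 83
```

View pics/w4.png

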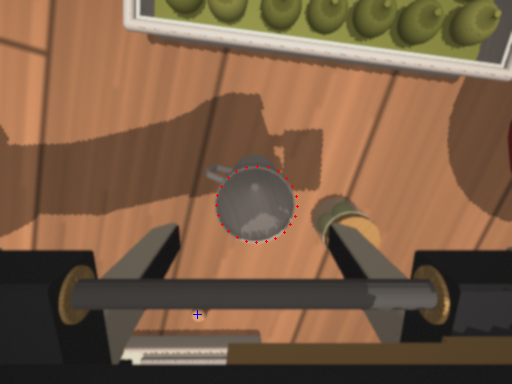

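The projected funnel rim falls on the real one at (256,204), and the handle at (215,173) points roughly along world −x. Descending to grip the collar.

>>> move_arm(moves=[[93, 1, 2, 25, 0], [93, 1, 2, 50, 0], [93, 1, 2, 70, 0], [93, 1, 2, 80, 0], [93, 1, 2, 83, 0], [93, 1, 2, 83, 0], [0, 1, 2, 83, 0], [0, 1, 2, 83, 0], [0, 1, 2, 83, 0], [0, 1, 2, 83, 0], [0, 1, 2, 83, 0], [0, 1, 2, 83, 0]])

```text
time_s: 19.48
ee_pos: [0.4999, 0.3522, 0.1742]
orientation: [-0.0, 0.605, 0.797, 0.0]
contact_force: [-0.8, -0.3, 3.7]
opening: 0.697
gripper_force: 30.0
```

```bash
python3 go.py .4995 .351 .43 105.6  .512 .0445 .43 105.6
```

```text
t 19.48 tcp [0.4999 0.3522 0.1742] yaw 105.6 open 64.8 grip 30.0 F [-0.8 -0.3  3.7] j7 -0.31 tilt 0.02
[  -1.   -1. -256.] turn -0.0 dist 256
[-300.  -71. -256.] turn -0.0 dist 400
```

>>> move_arm(moves=[[0, 0, 0, -10, 0], [0, 0, 0, -30, 0], [0, 0, 0, -60, 0], [0, 0, 0, -95, 0], [0, 0, 0, -130, 0], [0, -5, -1, -165, 0], [0, -15, -4, -195, 0], [0, -35, -8, -220, 0], [0, -60, -14, -240, 0], [0, -86, -20, -245, 0], [0, -112, -27, -245, 0], [0, -138, -33, -245, 0]])

```text
time_s: 20.48
ee_pos: [0.5049, 0.2089, 0.4202]
orientation: [0.0, 0.605, 0.796, 0.001]
contact_force: [0.8, -0.3, -1.8]
opening: 0.697
gripper_force: 30.0
```

>>> move_arm(moves=[[0, -28, -7, 0, 0], [0, -56, -13, 0, 0], [0, -84, -20, 0, 0], [0, -110, -26, 0, 0], [0, -135, -32, 0, 0], [0, -150, -35, 0, 0], [0, -158, -37, 0, 0], [0, -162, -38, 0, 0], [0, -162, -38, 0, 0], [0, -162, -38, 0, 0], [0, -162, -38, 0, 0], [0, -162, -38, 0, 0]])

```text
time_s: 21.48
ee_pos: [0.5122, 0.0452, 0.4187]
orientation: [-0.0, 0.604, 0.797, 0.0]
contact_force: [0.6, 0.1, -0.7]
opening: 0.697
gripper_force: 30.0
```

```bash
python3 go.py .512 .0455 .41 105.6 .512 .0455 .337 105.6
python3 - <<'E'
from h import *
a=cams.grab_frame('side')[:,:,::-1];b=cams.grab_frame('scene')[:,:,::-1]
z=lambda i,x,y:cv2.resize(i[y:y+150,x:x+100],None,fx=4,fy=4,interpolation=cv2.INTER_CUBIC)
cv2.imwrite('pics/s2.png',np.hstack([z(a,210,70),z(b,210,90)]))
E
```

```text
t 21.48 tcp [0.5122 0.0452 0.4187] yaw 105.7 open 64.8 grip 30.0 F [ 0.6  0.1 -0.7] j7 0.16 tilt 0.01
[ 0. -0.  9.] turn 0.001 dist 9
[ 0. -0. 82.] turn 0.001 dist 82
```

View pics/s2.png

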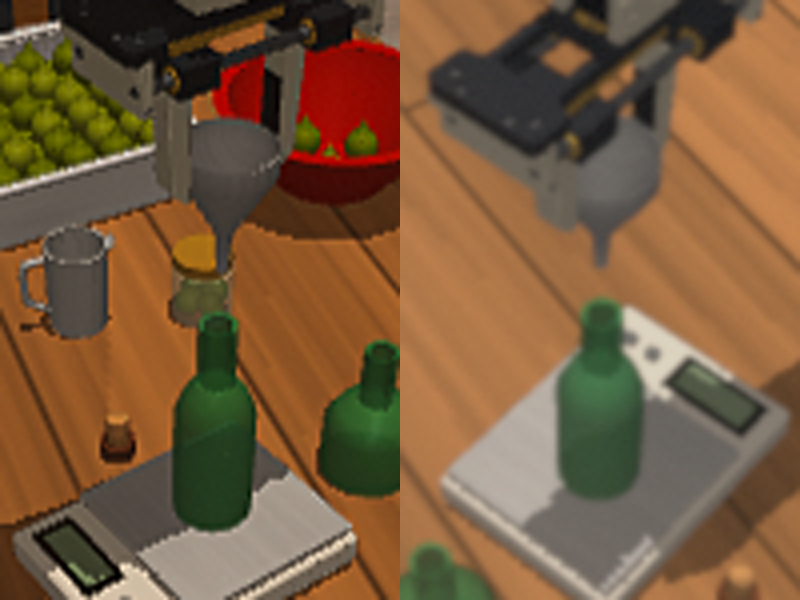

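The stem tip is straight above the tall mouth in both views. In full-frame pixels the tip is at side (265.5,136.3), scene (260,155.5) and the mouth at side (264.5,150.8), scene (260.8,166.8); I'll triangulate the offset.

Run:
```python
from h import *
S=cams.calibration('scene');D=cams.calibration('side')
print(tri(S,(260,155.5),D,(265.5,136.3)),tri(S,(260.8,166.8),D,(264.5,150.8)))
# jug rim centre / stopper top
print('jugrim',plane(D,(210+76/4,70+243/4),.085),'stopper',plane(D,(210+117/4,70+418/4),.038),'foot tall',plane(D,(210+213/4,70+507/4),.045))
```

```text
(array([0.51358096, 0.04484698, 0.26730043]), np.float64(0.00047317180694209944)) (array([0.51069116, 0.04383467, 0.2208376 ]), np.float64(0.0014734640232407592))
jugrim [0.50001927 0.34922907 0.085     ] stopper [0.47638431 0.16845319 0.038     ] foot tall [0.51105077 0.04015062 0.045     ]
```

>>> move_arm(moves=[[0, 0, -2, 15, 0], [0, 0, -2, 30, 0], [0, 0, -2, 42, 0], [0, 0, -2, 52, 0], [0, 0, -2, 62, 0], [0, 0, -2, 70, 0], [0, 0, -2, 76, 0], [0, 0, -2, 78, 0], [0, 0, -2, 79, 0], [0, 0, -2, 80, 0], [0, 0, -2, 80, 0], [0, 0, -2, 80, 0]])

```text
time_s: 22.58
ee_pos: [0.5104, 0.0435, 0.339]
orientation: [0.0, 0.605, 0.796, 0.0]
contact_force: [0.3, -0.6, -0.7]
opening: 0.699
gripper_force: 30.0
```

>>> move_arm(moves=[[0, 0, 0, 1, 0], [0, 0, 0, 1, 0], [0, 0, 0, 2, 0], [0, 0, 0, 2, 0]])

```text
time_s: 22.92
ee_pos: [0.5106, 0.0437, 0.3371]
orientation: [0.0, 0.605, 0.796, 0.0]
contact_force: [0.4, 0.6, 3.1]
opening: 0.7
gripper_force: 30.0
```

Contact of about 3–4 N shows the funnel is seated. Opening the fingers gradually and rising.

>>> move_arm(moves=[[66, 0, 0, 0, 0], [69, 0, 0, 0, 0], [73, 0, 0, 0, 0], [80, 0, 0, 0, 0], [93, 0, 0, 0, 0], [93, 0, 0, 0, 0], [93, 0, 0, -15, 0], [93, 0, 0, -45, 0], [93, 0, 0, -80, 0], [93, 0, 0, -110, 0], [93, 0, 0, -120, 0], [93, 0, 0, -120, 0]])

```text
time_s: 23.92
ee_pos: [0.511, 0.0434, 0.4592]
orientation: [0.001, 0.605, 0.796, 0.002]
contact_force: [0.0, 0.5, -1.1]
opening: 0.998
gripper_force: 0.0
```

```bash
python3 go.py .500 .350 .25 195.6 .5 .35 .25 180
python3 - <<'E'
from h import *
a=cams.grab_frame('side')[:,:,::-1];b=cams.grab_frame('scene')[:,:,::-1]
z=lambda i,x,y:cv2.resize(i[y:y+150,x:x+100],None,fx=4,fy=4,interpolation=cv2.INTER_CUBIC)
cv2.imwrite('pics/s3.png',np.hstack([z(a,210,70),z(b,210,90)]))
E
```

```text
t 23.92 tcp [0.511  0.0434 0.4592] yaw 105.6 open 92.8 grip 0.0 F [ 0.   0.5 -1.1] j7 0.15 tilt 0.28
[298.  71. 210.] turn -1.571 dist 371
[298.  71. 210.] turn -1.299 dist 371
```

View pics/s3.png

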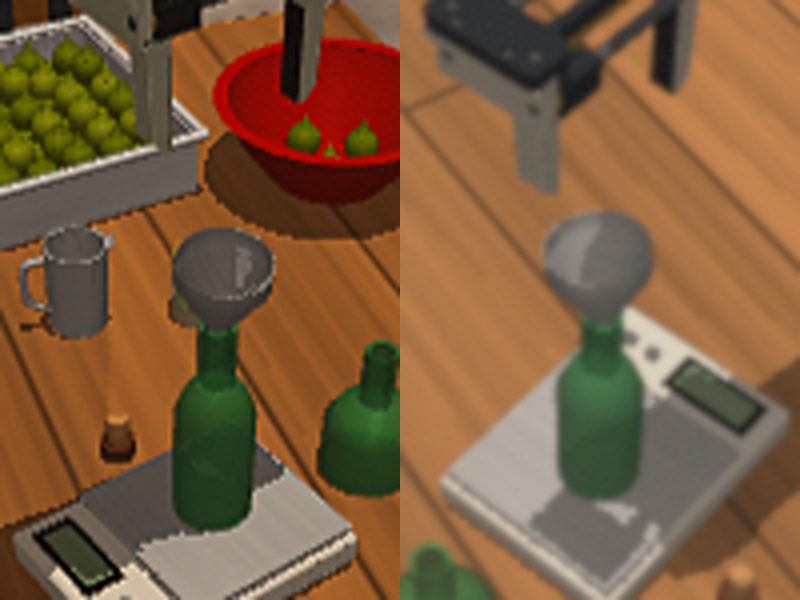

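Both views show the funnel seated upright in the tall bottle's mouth, with the stopper standing. Next is the jug, and I need to check the fig crate's clearance first.

```bash
python3 - <<'E'
from h import *
S=cams.calibration('scene');D=cams.calibration('side')
for z in (0.05,.09): print(z,[plane(S,p,z)[:2].round(3) for p in ((407,296),(330,384))],[plane(D,p,z)[:2].round(3) for p in ((182,126),(260,98))])
c=np.array([.511,.043]);print('jug target',c+np.array([.269,-.963])*.150)
# handle dir from side0: handle outermost (216,142) at z~.045
print(plane(D,(216,141),.045))
E
python3 go.py .500 .350 .24 180
```

```text
0.05 [array([0.356, 0.466]), array([0.64 , 0.511])] [array([0.356, 0.485]), array([0.704, 0.576])]
0.09 [array([0.378, 0.468]), array([0.649, 0.511])] [array([0.349, 0.426]), array([0.679, 0.512])]
jug target [ 0.55135 -0.10145]
[0.45234681 0.35939726 0.045     ]
t 24.02 tcp [0.5099 0.0436 0.4559] yaw 105.6 open 92.8 grip 0.0 F [ 0.9  0.9 -0.7] j7 0.15 tilt 0.03
[298.  73. 216.] turn -1.299 dist 375
```

>>> move_arm(moves=[[93, 38, 9, 0, -0.12], [93, 76, 18, 0, -0.24], [93, 114, 27, 0, -0.36], [93, 150, 36, 15, -0.48], [93, 185, 45, 40, -0.6], [93, 218, 53, 65, -0.72], [93, 248, 60, 90, -0.84], [93, 275, 67, 115, -0.96], [93, 292, 71, 145, -1.037], [93, 298, 73, 180, -1.037], [93, 298, 73, 210, -1.037], [93, 298, 73, 216, -1.037]])

```text
time_s: 25.02
ee_pos: [0.4976, 0.3488, 0.2339]
orientation: [-0.004, 0.13, 0.992, -0.004]
contact_force: [-0.8, -1.1, -0.1]
opening: 1.003
gripper_force: 0.0
```

>>> move_arm(moves=[[93, 0, 0, 0, 0], [93, 0, 0, 0, 0], [93, 0, 0, 0, 0]])

```text
time_s: 25.27
ee_pos: [0.5011, 0.3501, 0.2421]
orientation: [0.001, 0.131, 0.991, 0.001]
contact_force: [0.5, -0.4, 0.2]
opening: 0.997
gripper_force: 0.0
```

```bash
python3 go.py .500 .350 .123 165
python3 - <<'E'
from h import *
w=cams.calibration('wrist'); im=cams.grab_frame('wrist')[:,:,::-1].copy()
t=np.linspace(0,2*np.pi,24,endpoint=False)
for q in proj(w,np.c_[.5+.029*np.cos(t),.35+.029*np.sin(t),.085+0*t]): cv2.circle(im,tuple(int(round(float(v))) for v in q),1,(0,0,255),-1)
cv2.imwrite('pics/w5.png',im)
E
```

```text
t 25.27 tcp [0.5011 0.3501 0.2421] yaw 165.0 open 92.8 grip 0.0 F [ 0.5 -0.4  0.2] j7 0.58 tilt 0.1
[  1.  -1. 119.] turn -0.001 dist 119
```

View pics/w5.png

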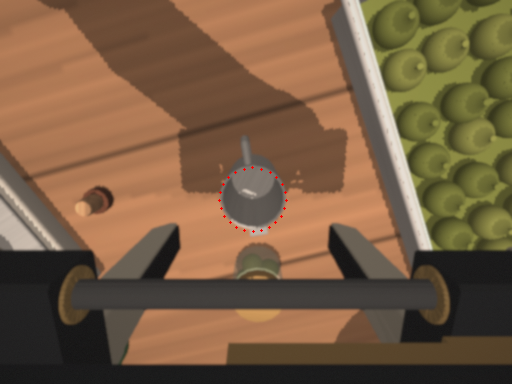

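The jug rim matches the projected circle (253,198), the handle points along tool +x at (245,145), and the stopper is standing at (95,202). Descending and gripping.

>>> move_arm(moves=[[93, 1, -1, 35, 0], [93, 1, -1, 70, 0], [93, 1, -1, 98, 0], [93, 1, -1, 113, 0], [93, 1, -1, 119, 0], [93, 1, -1, 119, 0], [0, 1, -1, 119, 0], [0, 1, -1, 119, 0], [0, 1, -1, 119, 0], [0, 1, -1, 119, 0], [0, 1, -1, 119, 0], [0, 1, -1, 119, 0]])

```text
time_s: 26.32
ee_pos: [0.4994, 0.3496, 0.1222]
orientation: [0.0, 0.131, 0.991, 0.0]
contact_force: [0.1, 1.0, 2.8]
opening: 0.62
gripper_force: 16.6
```

```bash
python3 go.py .5 .35 .455 165 .551 -.1015 .455 150
```

```text
t 26.32 tcp [0.4994 0.3496 0.1222] yaw 165.0 open 57.6 grip 16.6 F [0.1 1.  2.8] j7 0.56 tilt 0.05
[  -1.    1. -333.] turn -0.0 dist 333
[-167. -422. -333.] turn 0.262 dist 563
```

>>> move_arm(moves=[[0, 0, 0, 0, 0], [0, 0, 0, -12, 0], [0, 0, 0, -38, 0], [0, 0, 0, -70, 0], [0, 0, 0, -104, 0], [0, 0, 0, -138, 0], [0, 0, 0, -172, 0], [0, 0, 0, -206, 0], [0, -3, -8, -240, 0], [0, -8, -20, -272, 0], [0, -14, -36, -300, 0], [0, -22, -56, -322, 0]])

```text
time_s: 27.32
ee_pos: [0.5053, 0.2898, 0.4469]
orientation: [0.001, 0.13, 0.992, 0.001]
contact_force: [0.8, -0.4, -0.8]
opening: 0.615
gripper_force: 30.0
```

>>> move_arm(moves=[[0, -9, -24, -9, 0.02], [0, -19, -49, -12, 0.05], [0, -29, -74, -12, 0.08], [0, -39, -99, -12, 0.11], [0, -49, -124, -12, 0.14], [0, -59, -149, -12, 0.17], [0, -69, -174, -12, 0.2], [0, -79, -199, -12, 0.23], [0, -89, -224, -12, 0.26], [0, -99, -249, -12, 0.26], [0, -109, -274, -12, 0.26], [0, -119, -299, -12, 0.26]])

```text
time_s: 28.32
ee_pos: [0.5428, -0.0313, 0.4563]
orientation: [-0.0, 0.258, 0.966, 0.0]
contact_force: [1.1, -1.0, -1.4]
opening: 0.616
gripper_force: 30.0
```

```bash
python3 go.py .551 -.1015 .455 150
```

```text
t 28.32 tcp [ 0.5428 -0.0313  0.4563] yaw 150.1 open 57.3 grip 30.0 F [ 1.1 -1.  -1.4] j7 1.06 tilt 0.02
[-42. -57.   1.] turn 0.002 dist 71
```

>>> move_arm(moves=[[0, -14, -19, 0, 0], [0, -26, -35, 0, 0], [0, -34, -46, 0, 0], [0, -38, -51, 0, 0], [0, -38, -51, 0, 0], [0, -38, -51, 0, 0], [0, -38, -51, 0, 0]])

```text
time_s: 28.9
ee_pos: [0.551, -0.0918, 0.4558]
orientation: [-0.0, 0.257, 0.966, 0.0]
contact_force: [0.1, 1.1, -0.8]
opening: 0.616
gripper_force: 30.0
```

```bash
python3 go.py .551 -.1015 .123 150
```

```text
t 28.9 tcp [ 0.551  -0.0918  0.4558] yaw 150.2 open 57.3 grip 30.0 F [ 0.1  1.1 -0.8] j7 1.18 tilt 0.04
[ -5.  -9. 333.] turn 0.003 dist 333
```

>>> move_arm(moves=[[0, -5, -9, 20, 0], [0, -5, -9, 50, 0], [0, -5, -9, 82, 0], [0, -5, -9, 114, 0], [0, -5, -9, 146, 0], [0, -5, -9, 178, 0], [0, -5, -9, 210, 0], [0, -5, -9, 240, 0], [0, -5, -9, 265, 0], [0, -5, -9, 285, 0], [0, -5, -9, 300, 0], [0, -5, -9, 310, 0]])

```text
time_s: 29.9
ee_pos: [0.5508, -0.1019, 0.1441]
orientation: [-0.001, 0.257, 0.966, 0.0]
contact_force: [-0.4, 0.0, -1.3]
opening: 0.618
gripper_force: 30.0
```

>>> move_arm(moves=[[0, 0, 0, 8, 0], [0, 0, 0, 14, 0], [0, 0, 0, 18, 0], [0, 0, 0, 20, 0], [0, 0, 0, 20, 0], [0, 0, 0, 20, 0]])

```text
time_s: 30.4
ee_pos: [0.5512, -0.1034, 0.1262]
orientation: [0.0, 0.258, 0.966, 0.0]
contact_force: [1.1, 0.5, -2.2]
opening: 0.617
gripper_force: 30.0
```

>>> move_arm(moves=[[0, 0, 0, 1, 0], [0, 0, 0, 2, 0], [0, 0, 0, 3, 0], [0, 0, 0, 3, 0], [0, 0, 0, 3, 0]])

```text
time_s: 30.82
ee_pos: [0.551, -0.1034, 0.1228]
orientation: [0.0, 0.258, 0.966, 0.0]
contact_force: [-0.1, -0.4, -1.8]
opening: 0.616
gripper_force: 30.0
```

>>> move_arm(moves=[[0, 0, 0, 1, 0], [0, 0, 0, 1, 0], [60, 0, 0, 1, 0], [66, 0, 0, 1, 0], [74, 0, 0, 1, 0], [74, 0, 0, 1, 0], [74, 0, 0, 1, 0], [74, 0, 0, -15, 0], [74, 0, 0, -50, 0], [74, 0, 0, -90, 0], [74, 0, 0, -130, 0], [74, 0, 0, -170, 0]])

```text
time_s: 31.82
ee_pos: [0.5505, -0.1034, 0.2944]
orientation: [-0.0, 0.258, 0.966, -0.0]
contact_force: [1.5, 0.7, 0.1]
opening: 0.795
gripper_force: 0.0
```

>>> move_arm(moves=[[74, -20, -30, -40, 0], [74, -20, -60, -80, 0], [74, -20, -90, -110, 0], [74, -20, -120, -110, 0], [74, -20, -150, -110, 0], [74, -20, -150, -110, 0], [74, -20, -150, -110, 0], [74, -20, -150, -110, 0]])

```text
time_s: 32.48
ee_pos: [0.4937, -0.2428, 0.4025]
orientation: [-0.0, 0.258, 0.966, 0.0]
contact_force: [-0.0, 0.5, 0.2]
opening: 0.797
gripper_force: 0.0
```

Run:
```python
from h import *
s=bot.get_state();print(s['time_s'],s['ee_pos'])
a=cams.grab_frame('side')[:,:,::-1].copy();b=cams.grab_frame('scene')[:,:,::-1].copy()
c=np.array([.511,.043]);ex=np.array([.963,.269]);ey=np.array([-.269,.963])
t=np.linspace(0,2*np.pi,20,endpoint=False);f=4
def z(i,n,x,y):
    w=cams.calibration(n);o=cv2.resize(i[y:y+150,x:x+100],None,fx=f,fy=f,interpolation=cv2.INTER_CUBIC)
    for X,Y,Z,r in [(0,0,.045,.03),(0,0,.276,.033),(.16,0,0,.04),(.16,0,.122,.014),(0,.135,0,.015),(0,-.15,0,.027),(0,-.15,.085,.029)]:
        p=c+X*ex+Y*ey
        for q in proj(w,np.c_[p[0]+r*np.cos(t),p[1]+r*np.sin(t),Z+0*t]): cv2.circle(o,(int((q[0]-x+.5)*f),int((q[1]-y+.5)*f)),1,(0,0,255),-1)
    return o
cv2.imwrite('pics/s4.png',np.hstack([z(a,'side',225,115),z(b,'scene',215,125)]))
```

```text
32.4833 [ 0.49367009 -0.24279707  0.40251005]
```

View pics/s4.png

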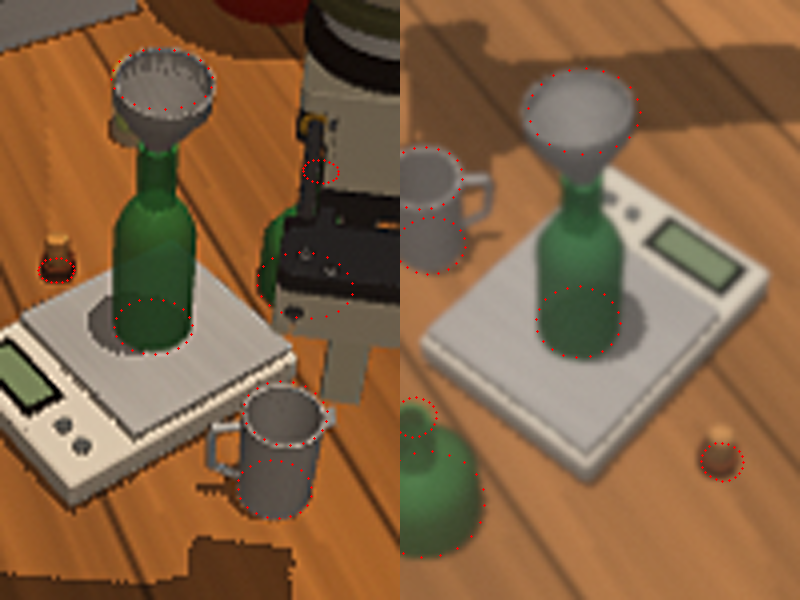

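All the target outlines (tall bottle, funnel, squat bottle, stopper and jug) fall on the objects within about 3 mm. Everything is upright and the gripper is clear, so I'm handing in.

```bash
python3 -c "
from cell import job; print(job.finish_job())"
```

```text
the job is handed in; nothing more can be done
None
```

The bottling place is laid out as asked and handed in after about 33 s of robot time; in the last pictures everything stood upright within about 3 mm of its target, but the hand-in gave no verdict.

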